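Clamp a bearing in the swing-clamp fixture with its ratchet handle

TASK

Clamp the bearing in the fixture for inspection: slide it along the fixture's base plate, without lifting it, until it sits fully home in the vee of the two steel bars, then swing the blue clamp arm round until its black foot is over the bearing, fully against its stop. Then tighten the clamp by working the red-knobbed ratchet handle to and fro between its two guard posts (about three full clockwise strokes) until the foot presses firmly on the bearing, and leave the handle swung back counter-clockwise at its home post. Leave the other things on the bench where they are.

Things in the scene. Friction and masses are not known exactly. Their poses are not given: they have to be found in the camera images.
- clamp_axis (a point): the fixture, fixed to the bench: point on the bench (z = 0) under its upright column, on the axis about which clamp arm and ratchet handle turn. Its axes: x = the way the bearing is pushed into the vee, y = left of that, z up. A green base plate, 10 mm thick, reaches from -165 to +85 mm in x and -165 to +80 mm in y round this point
- ratchet_head (a point): top centre of the round ratchet head, 66 mm across, z = 73 to 103 mm, on the column. A pawl inside makes the handle turn the clamp screw on clockwise strokes (12 clicks a turn, two a full stroke) and slip on the way back, the screw staying put. The screw draws arm and foot down 3.2 mm a rad; a black line on the brass disc here shows its turning
- home_post (a point): top of the home guard post: two upright posts (14 mm thick, 92 mm high, black caps), 62 mm from the column axis, stand just outside the two ends of the handle's swing, at 166 (home) and 70 degrees counter-clockwise from the fixture's x
- seat (a point): where the middle of the bearing lies when it is fully home in the vee: 110 mm to the fixture's right (-y) of the axis, 17 mm above the bench; axes as the fixture. The vee is two steel bars 12 mm high on the plate, at 45 degrees, on the far (+x) side of the seat, open to -x
- bearing_mid (a point): the loose ball bearing to be clamped, a grey steel ring 62 mm across and 14 mm high, lying flat on the base plate (its underside 10 mm above the bench) on the -x side of the vee; this point is its centre, half-way up. To the right of the fixture an open wooden case with raised lid stands on the bench: pass over it with room
- swing_post (a point): on the axis of the yellow round post (22 mm thick, from 62 to 102 mm above the bench) on the end of the blue clamp arm, 110 mm from the column axis; point 83 mm above the bench before tightening. Pushed sideways (about 1 N) it swings the arm. Below it hangs the black foot, its underside 31 mm above the bench before tightening, 7 mm clear of the bearing
- swing_arm (a joint): angle of the blue clamp arm, rad: 0 = fully over the seat, against its stop (arm points to the fixture's -y), growing counter-clockwise seen from above as it swings away, up to 1.3; it stays where it is left
- handle_knob (a point): middle of the upright red knob (22 mm thick, standing from 91 to 133 mm above the bench, point 114 mm above it) at the end of the flat steel ratchet handle (81 to 91 mm above the bench), 110 mm from the column axis; pushing it sideways takes about 3 N on the tightening stroke, 1 N back
- handle (a joint): angle of the ratchet handle, rad: 0 = home, against the home post, where it points 155 degrees counter-clockwise from the fixture's x (towards the robot and left); grows clockwise seen from above (the tightening stroke) to 1.30, its other stop; it stays where it is left
- screw (a joint): angle the clamp screw has turned, rad: 0 at the start, growing clockwise as it tightens. The sprung foot touches the bearing at about 2.2, then presses harder and harder: about 6 N at 2.6, 11 N at 3.3; the clamp is firm from 2.6 on; the screw stops at 4.8
- foot: the black round foot under the end of the clamp arm, 48 mm across; origin at the centre of its underside
- bearing: the same bearing, origin at the centre of its underside
- grease_tin_mid (a point): bystander: silver-lidded grease tin with a yellow and blue band, 63 mm across, 43 mm high; its centre
- plug_gauge_mid (a point): bystander: grey steel plug gauge standing upright, 35 mm across, 102 mm high; its centre
- tape_roll_mid (a point): bystander: roll of tape, 78 mm across, 19 mm high; its centre
- micrometer_mid (a point): bystander: blue micrometer lying flat, 135 mm long, 15 mm high; its centre
Things that resemble listed ones, but are neither listed nor needed, are in the scene too. Of the things that look like the bearing, the smaller one is meant.

How it is judged:
By the outcome, as a careful person would: the job done as asked, in the order asked, and still so for the second after the job is handed in, with the robot touching nothing.
It also fails if it takes over 72 s, if anything falls off the work surface, if the arm or the gripper's body presses on something with over 40 N, if the wrist force passes 120 N, or if a joint passes its speed limit or range.

ROBOT

A 6-joint arm with a two-finger parallel gripper is mounted at the origin on a cart in front of the work surface, level with it; the furniture and walls round the work are solid. World frame = base frame: x ahead of the robot, y to its left, z up, the work surface at z = 0. Lengths are in mm, angles in rad, forces in N, time in s.
With the tool pointing down it reaches from about 275 to 875 mm from the base axis. Payload 12.5 kg.
Tool frame: the origin (TCP) lies on the centre line of the jaws, within the pads' length; the fingertips stand 17 mm ahead of it and the grasp point (between the pads) lies 2 mm behind it; z points along the fingers, y is the line along which they close (so a half turn about z gives the same grasp; the last joint's range is limited). The gripper opens to 85 mm and grips with 20 to 120 N. Pads are 22 mm wide; open, the fingers measure 114 mm over their backs; the gripper's body (76 mm by 85 mm) begins 54 mm behind the grasp point. The pads swing forward as they close: fully open they stand 13 mm farther back than shut.
Start: joints at [-1.201, 0.351, 1.652, -0, 1.139, -0.085], TCP at [241.622, -494.068, 248.29] pointing down, gripper open.
Joint ranges: [-2.75, 2.75], [-0.79, 2.1], [0.01, 2.65], [-1.57, 4.71], [0.07, 3.14], [-2.87, 2.87]. Speed limits (rad/s): [2.22, 2.22, 2.79, 3.14, 3.14, 3.14].

INTERFACE

Orientations are given as a unit quaternion [w, x, y, z].
In Python, from workcell import bot, get_image, job gives the robot as it stands.
- The arm moves only by the tool drive_tool, never from a script. Its argument "rows" is text: rows parted by semicolons, each of 7 numbers parted by spaces: the opening, from 0 (shut) to 1 (fully open), then the shift along the tool's x, y, z in mm, then the turn, a rotation vector about the tool's x, y, z in rad. In form: claw x y z wx wy wz; .... A call has exactly 8 rows; each row is the pose to reach, as a shift and turn from the pose commanded when the call began, along the tool's axes at that moment; what a row does not reach only later rows make up. A row lasts 1/8 s, in which the tool goes at most 62.5 mm and 10.7 degrees, less where a joint would pass 70% of its speed; a pose out of reach is approached as far as the arm can. A call with a gripper value outside its range is refused whole. The fingers move at their own pace and stop on an object; "squeeze" is the grip in N (left out, the last holds). Time passes only in rows, so rows that repeat a pose let the fingers close, or fill a call up. It gives the time, the measured TCP pose, the force, the opening and the grip force at its end, in the units of the state.
- bot.observe(): the state, without advancing time (a new reading comes with each control period).
- get_image(name): name is "side" or "top" or "wrist"; returns a dict with "pixels" (400x640x3 uint8, red, green, blue), "mtx" (3x3 intrinsics, pixels), "camera_from_world" (4x4, takes a point from world to camera coordinates). Camera axes: x right, y down, z forward; pixel columns grow to the right and rows downward; lengths in mm; the calibration is good to about 2 mm. The wrist camera is an equidistant fisheye: a pixel r from the principal point sees the ray r / f radians off the axis. A picture is of the moment at which its call begins. There is no depth.
- job.close_job(): hands the job in; it is judged then, once.
The state is a dict: "t": time; "joints": joint angles; "dq": joint speeds; "tau": joint torques, N m; "ee_pos": TCP position; "tool_rot": TCP orientation; "contact_force": force on the tool from outside, world axes, zero at the start; "ft_torque": the same for the moment, N m; "grip_width": finger opening in mm; "gripper_force": force on a finger pad.
Only numpy, scipy, OpenCV 4.12 (cv2) and the standard library are available. Lean on these libraries where they do the work, as an engineer would, in place of code of your own. Each camera call takes 0.05 s, during which the arm holds its last target. There are 200 camera calls.

## Working session

There is one attempt and no reset: what is moved stays moved. The work goes in short steps, Python scripts to look and compute and a tool call to move; the robot and the scene stay as the last step left them, time stands still between calls to the robot, and variables do not carry over. Pictures are saved under pics/ and viewed, at most 13 in all, crops included, and the job is handed in when it is done.

Besides the shell and the picture viewer there is one more tool, called as a command line: name --argument value ..., lists and objects as JSON in quotes. drive_tool: Moves the arm, as the interface text tells. Its arguments: {"type":"object","properties":{"rows":{"type":"string"},"squeeze":{"type":"number"}},"required":["rows"]}

```bash
mkdir -p pics; cat > h.py <<'E'
import numpy as np, cv2
from workcell import bot, get_image, job
def ray(im,u,v):
    K=im["mtx"];T=np.array(im["camera_from_world"]);R=T[:3,:3];o=-R.T@T[:3,3]
    d=R.T@np.linalg.inv(K)@np.array([u,v,1.]);return o,d/np.linalg.norm(d)
def onz(im,u,v,z):
    o,d=ray(im,u,v);return o+d*(z-o[2])/d[2]
def proj(im,p):
    T=np.array(im["camera_from_world"]);c=T[:3,:3]@np.array(p,float)+T[:3,3];q=np.array(im["mtx"])@c;return q[:2]/q[2]
def save(im,n,crop=None,s=1):
    a=im["pixels"][...,::-1]
    if crop: a=a[crop[1]:crop[3],crop[0]:crop[2]]
    cv2.imwrite("pics/"+n,cv2.resize(a,None,fx=s,fy=s,interpolation=cv2.INTER_CUBIC))
E
python3 - <<'E'
from h import *
import pickle
np.set_printoptions(precision=3,suppress=True)
for n in("top","side"):
    im=get_image(n);save(im,n+"0.png");pickle.dump(im,open(n+"0.pkl","wb"))
    print(n,im["mtx"],im["camera_from_world"])
print(bot.observe())
E
```

```text
top [[510.473   0.    320.28 ]
 [  0.    510.473 195.264]
 [  0.      0.      1.   ]] [[   0.002   -1.       0.002    0.952]
 [  -0.985   -0.002   -0.17   573.035]
 [   0.17    -0.001   -0.985 1449.653]
 [   0.       0.       0.       1.   ]]
side [[433.5     0.    318.699]
 [  0.    433.5   199.043]
 [  0.      0.      1.   ]] [[   0.104   -0.994    0.024  -84.721]
 [  -0.588   -0.081   -0.805  410.301]
 [   0.802    0.069   -0.593 1167.08 ]
 [   0.       0.       0.       1.   ]]
{'t': 0.1, 'joints': array([-1.201,  0.351,  1.652,  0.   ,  1.139, -0.085]), 'dq': array([ 0.002, -0.   , -0.001, -0.002,  0.001,  0.001]), 'tau': array([  0.001, -50.683, -29.187,  -0.   ,   0.003,   0.   ]), 'ee_pos': array([ 241.535, -493.822,  247.813]), 'tool_rot': array([-0.001,  0.974,  0.225, -0.   ]), 'contact_force': array([ 0.036, -0.217,  0.141]), 'ft_torque': array([0.033, 0.002, 0.024]), 'gripper_force': 0.0, 'grip_width': 85.57746059286892}
```

View pics/top0.png

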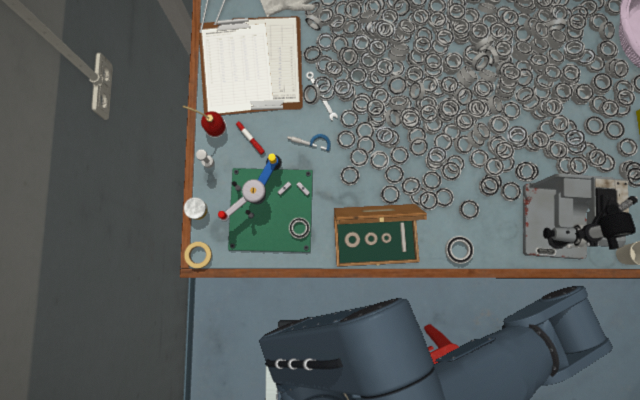

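View pics/side0.png

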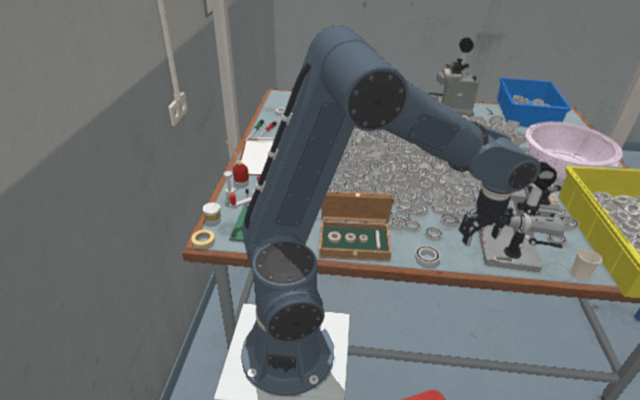

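The top view shows the green plate at about (228–312, 168–252), ratchet head at (253,190), red knob (222,215), yellow post (273,158), bearing (299,228) and vee bars (285,188)/(303,187). The side view shows the fixture hidden behind the arm.

```bash
python3 - <<'E'
from h import *
import pickle
np.set_printoptions(precision=1,suppress=True)
im=pickle.load(open("top0.pkl","rb"));save(im,"c0.png",(180,110,350,275),4)
a=im["pixels"];hsv=cv2.cvtColor(a,cv2.COLOR_RGB2HSV)
def comp(lo,hi,box):
    m=cv2.inRange(hsv,lo,hi);k=np.zeros_like(m);x0,y0,x1,y1=box;k[y0:y1,x0:x1]=m[y0:y1,x0:x1]
    return k
g=comp((55,90,40),(90,255,200),(220,160,318,258))
pts=cv2.findNonZero(g);r=cv2.minAreaRect(cv2.convexHull(pts));print("plate",r)
W=[onz(im,*p,10)[:2] for p in cv2.boxPoints(r)];W=np.array(W);print(W)
for n,lo,hi,box,z in(("yellow",(22,120,120),(35,255,255),(255,145,290,170),102),("knobr",(0,150,90),(8,255,255),(212,205,235,225),133),("knobr2",(172,150,90),(180,255,255),(212,205,235,225),133)):
    k=comp(lo,hi,box);p=cv2.findNonZero(k)
    if p is None: continue
    p=p[:,0];c=p.mean(0);print(n,len(p),c,p.min(0),p.max(0),onz(im,*c,z))
print("head",onz(im,253,190,103),"bearing",onz(im,299.5,228.5,24))
E
```

```text
plate ((269.820068359375, 209.6573028564453), (81.69989776611328, 81.72691345214844), 1.5481576919555664)
[[416.7 275.1]
 [664.3 276.4]
 [658.   28. ]
 [410.6  33.4]]
yellow 49 [271.4 157.3] [268 154] [275 161] [674.  142.3 102. ]
knobr 45 [221.5 214.4] [218 211] [225 218] [504.7 273.8 133. ]
head [578.5 192.7 103. ] bearing [477.7  63.1  24. ]
```

View pics/c0.png

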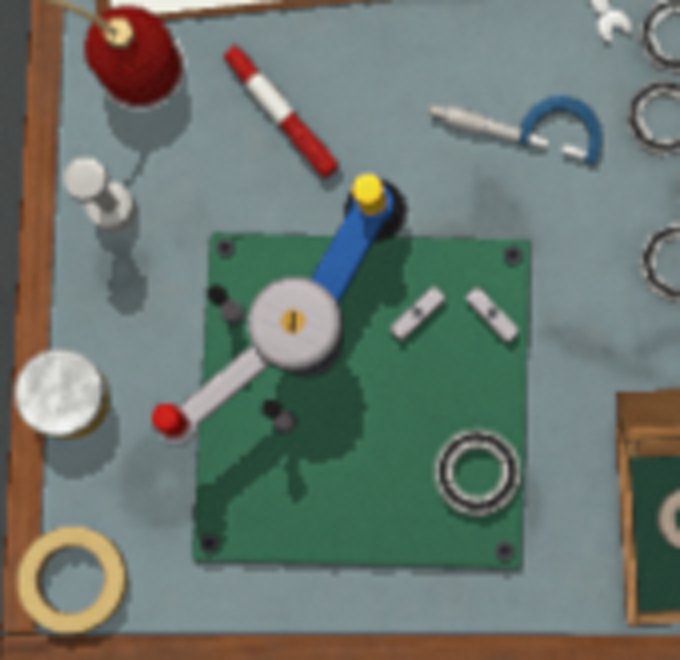

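The crop shows the plate corners at (212,234), (531,240), (522,570), (194,563), the head centre at (295,323), the bearing at (477,473), the knob at (168,419) and the arm's yellow post at (369,190). The handle is swung off its home position.

```bash
python3 - <<'E'
from h import *
import pickle
from scipy.spatial.transform import Rotation as R
np.set_printoptions(precision=1,suppress=True)
im=pickle.load(open("top0.pkl","rb"))
f=lambda u,v,z:onz(im,180+(u+.5)/4-.5,110+(v+.5)/4-.5,z)[:2]
W=np.array([f(212,234,10),f(531,240,10),f(522,570,10),f(194,563,10)])
L=np.array([[85,80],[85,-165],[-165,-165],[-165,80]],float)
lc=L.mean(0);wc=W.mean(0);H=(L-lc).T@(W-wc);U,S,Vt=np.linalg.svd(H);Rm=(U@Vt).T
yaw=np.degrees(np.arctan2(Rm[1,0],Rm[0,0]));ax=wc-Rm@lc
print(W,"yaw",yaw,"axis",ax,"res",W-(L-lc)@Rm.T-wc)
print("head",f(295,323,103),"bear",f(477,473,24),"seat",ax+Rm@[0,-110])
k=f(168,419,133)-ax;p=f(369,190,102)-ax
for q in(k,p):print(q,np.hypot(*q),np.degrees(np.arctan2(q[1],q[0]))-yaw)
r=R.from_quat([.974,.225,0,-.001]);print(r.as_matrix())
E
```

```text
[[663.  268.6]
 [658.9  26.1]
 [409.1  31.7]
 [413.8 274.2]] yaw -1.1698020947596361 axis [577.1 191.8] res [[-0.7 -1.5]
 [ 0.2  1. ]
 [ 0.4  1.4]
 [ 0.1 -1. ]]
head [577.4 191.6] bear [479.5  65. ] seat [574.8  81.9]
[-72.4  81.6] 109.06083018014645 132.7714791722237
[ 97.5 -50.8] 109.972505850001 -26.330373442720887
[[ 0.9  0.4 -0. ]
 [ 0.4 -0.9  0. ]
 [ 0.  -0.  -1. ]]
```

drive_tool --rows "0.47 25 -25 0 0 0 0.03; 0.47 63 -64 0 0 0 0.08; 0.47 102 -103 0 0 0 0.14; 0.47 142 -144 0 0 0 0.2; 0.47 182 -185 0 0 0 0.26; 0.47 222 -225 0 0 0 0.32; 0.47 262 -266 0 0 0 0.38; 0.47 300 -304 0 0 0 0.44"

```text
t: 1.1
ee_pos: [377.7, -87.3, 248.3]
tool_rot: [0.0, 1.0, 0.006, 0.0]
contact_force: [1.4, -1.3, 0.4]
grip_width: 40.1
gripper_force: 0.0
```

drive_tool --rows "0.47 14 -40 0 0 0 0.034; 0.47 30 -85 0 0 0 0.034; 0.47 45 -125 0 0 0 0.034; 0.47 54 -151 20 0 0 0.034; 0.47 54 -151 70 0 0 0.034; 0.47 54 -151 120 0 0 0.034; 0.47 54 -151 150 0 0 0.034; 0.47 54 -151 150 0 0 0.034"

```text
t: 2.1
ee_pos: [428.1, 62.6, 96.8]
tool_rot: [0.0, 1.0, -0.01, -0.002]
contact_force: [0.7, -0.2, 0.4]
grip_width: 40.5
gripper_force: 0.0
```

```bash
python3 - <<'E'
from h import *
np.set_printoptions(precision=4,suppress=True)
s=bot.observe();print(s["ee_pos"],s["tool_rot"],s["joints"])
im=get_image("wrist");save(im,"w1.png");print(im["mtx"],im["camera_from_world"])
E
```

```text
[428.1051  62.5589  96.842 ] [ 0.0001  1.     -0.0096 -0.0022] [0.0374 0.3904 2.0653 0.     0.6902 1.6273]
[[309.7069   0.     320.0872]
 [  0.     309.7069 201.6805]
 [  0.       0.       1.    ]] [[ -0.0188  -0.9998   0.0002  69.8498]
 [ -0.9515   0.0179   0.3073 411.484 ]
 [ -0.3072   0.0055  -0.9516 365.8568]
 [  0.       0.       0.       1.    ]]
```

View pics/w1.png

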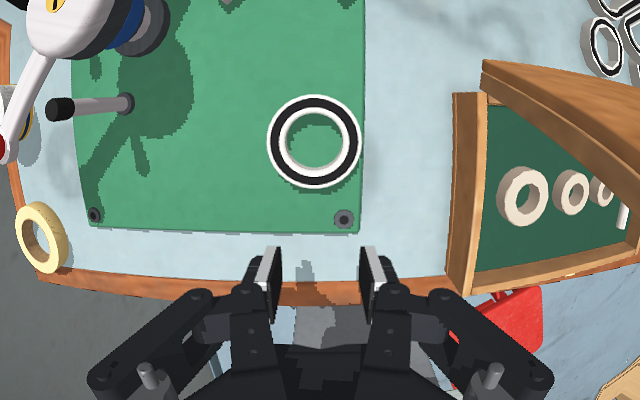

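The wrist view shows the bearing ring centred at about (314,141), fingers straddling it symmetrically behind at columns 275 and 365, and the case edge well to the right.

```bash
cat >> h.py <<'E'
def fray(im,u,v,z):
    K=im["mtx"];T=np.array(im["camera_from_world"]);a=np.array([(u-K[0,2])/K[0,0],(v-K[1,2])/K[1,1]]);r=np.hypot(*a)
    d=np.array([*(a/r*np.sin(r)),np.cos(r)]);R=T[:3,:3];o=-R.T@T[:3,3];d=R.T@d;return o+d*(z-o[2])/d[2]
E
python3 - <<'E'
from h import *
np.set_printoptions(precision=1,suppress=True)
im=get_image("wrist")
l=[fray(im,*p,24) for p in((267,141),(361,141),(314,95),(314,188))];print(np.array(l))
for z in(79,82,85):print(z,fray(im,275,248,z),fray(im,365,248,z))
E
```

```text
[[484.1  95.3  24. ]
 [482.8  34.4  24. ]
 [512.9  64.1  24. ]
 [451.8  65.5  24. ]]
79 [434.8  85.3  79. ] [433.9  38.4  79. ]
82 [436.3  84.8  82. ] [435.4  38.8  82. ]
85 [437.7  84.3  85. ] [436.9  39.3  85. ]
```

drive_tool --rows "0.47 0 -2 15 0 0 0; 0.47 0 -2 30 0 0 0; 0.47 0 -2 45 0 0 0; 0.47 0 -2 55 0 0 0; 0.47 0 -2 62 0 0 0; 0.47 0 -2 66 0 0 0; 0.47 0 -2 68 0 0 0; 0.47 0 -2 68 0 0 0"

```text
t: 3.2
ee_pos: [429.5, 64.6, 30.4]
tool_rot: [-0.0, 1.0, -0.01, 0.0]
contact_force: [0.0, -0.1, -0.2]
grip_width: 40.3
gripper_force: 0.0
```

```bash
python3 - <<'E'
from h import *
s=bot.observe();print(s["ee_pos"],s["contact_force"])
im=get_image("wrist");save(im,"w2.png",(200,100,440,320),3)
E
```

```text
[429.47358113  64.60910841  30.39328585] [ 0.0487344  -0.08098695 -0.18396692]
```

View pics/w2.png

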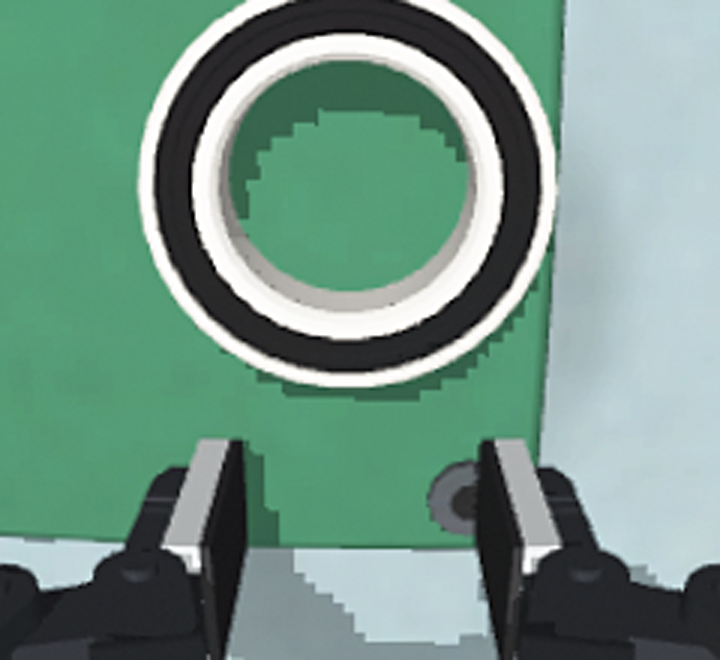

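The fork is centred behind the ring, with fingertips just above the plate. Now I'll push.

drive_tool --rows "0.47 4 0 2 0 0 0; 0.47 10 -1 2 0 0 0; 0.47 16 -1 2 0 0 0; 0.47 22 -2 2 0 0 0; 0.47 30 -4 2 0 0 0; 0.47 38 -6 2 0 0 0; 0.47 47 -8 2 0 0 0; 0.47 56 -10 2 0 0 0"

```text
t: 4.25
ee_pos: [486.2, 73.7, 28.3]
tool_rot: [-0.0, 1.0, -0.01, 0.0]
contact_force: [-1.3, -1.9, -0.9]
grip_width: 40.6
gripper_force: 0.5
```

drive_tool --rows "0.47 8 -2 0 0 0 0; 0.47 16 -4 0 0 0 0; 0.47 24 -6 0 0 0 0; 0.47 32 -7 0 0 0 0; 0.47 38 -8 0 0 0 0; 0.47 43 -9 0 0 0 0; 0.47 47 -9 0 0 0 0; 0.47 49 -9 0 0 0 0"

```text
t: 5.25
ee_pos: [534.9, 81.6, 28.3]
tool_rot: [-0.0, 1.0, -0.01, 0.0]
contact_force: [-1.5, -1.0, -0.1]
grip_width: 39.9
gripper_force: 0.6
```

```bash
python3 - <<'E'
from h import *
s=bot.observe();print(s["ee_pos"],s["contact_force"])
im=get_image("wrist");save(im,"w3.png",(180,40,460,290),2.5)
E
```

```text
[534.90261599  81.57006003  28.27835543] [-1.46779479 -0.98844897 -0.10829678]
```

View pics/w3.png

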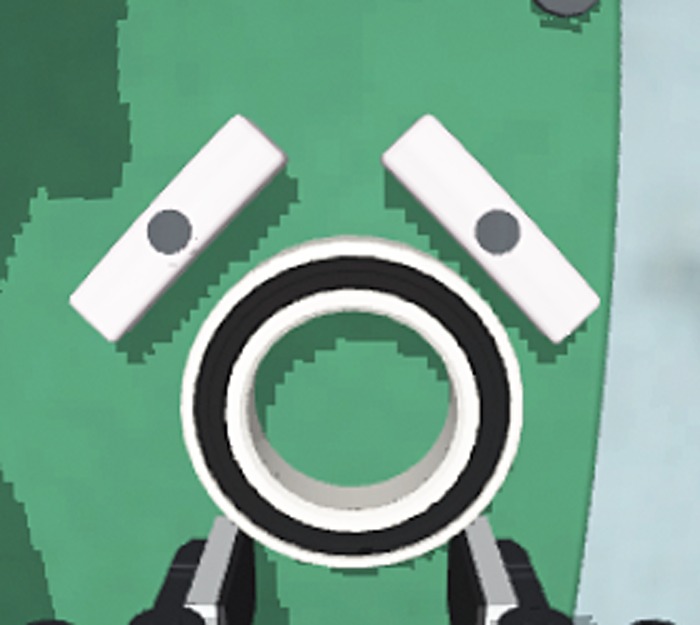

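The ring nests in the fork about 10 mm short of the vee, whose centre is about 3 mm left of the ring. I'll creep in, watching the force.

drive_tool --rows "0.47 2 -1 0 0 0 0; 0.47 4 -2 0 0 0 0; 0.47 5 -3 0 0 0 0; 0.47 6 -3 0 0 0 0; 0.47 7 -3 0 0 0 0; 0.47 7 -3 0 0 0 0; 0.47 8 -3 0 0 0 0; 0.47 8 -3 0 0 0 0"

```text
t: 6.3
ee_pos: [542.9, 84.4, 28.3]
tool_rot: [-0.0, 1.0, -0.01, 0.0]
contact_force: [-0.0, 0.0, 0.1]
grip_width: 39.7
gripper_force: 0.3
```

```bash
python3 - <<'E'
from h import *
im=get_image("wrist");save(im,"w4.png",(200,80,440,260),2.5)
E
```

```text
(no output)
```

View pics/w4.png

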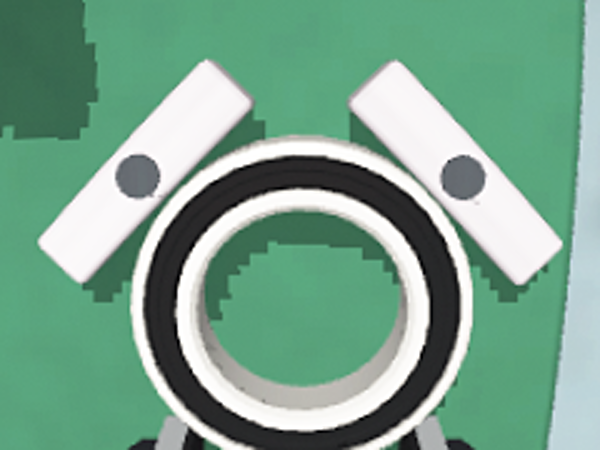

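The ring is centred between the bars (bar centres 137/463, ring 302) and almost touching. I'll creep on until force shows.

drive_tool --rows "0.47 0.5 0 0 0 0 0; 0.47 1 0 0 0 0 0; 0.47 1.5 0 0 0 0 0; 0.47 2 0 0 0 0 0; 0.47 2.5 0 0 0 0 0; 0.47 3 0 0 0 0 0; 0.47 3 0 0 0 0 0; 0.47 3 0 0 0 0 0"

```text
t: 7.35
ee_pos: [544.5, 84.5, 28.0]
tool_rot: [0.0, 1.0, -0.01, -0.002]
contact_force: [-8.0, 0.4, 4.0]
grip_width: 40.1
gripper_force: 4.2
```

drive_tool --rows "0.47 1.5 0 0 0 0 0; 0.47 1.5 0 0 0 0 0; 0.47 -8 0 0 0 0 0; 0.47 -20 0 0 0 0 0; 0.47 -20 0 -30 0 0 -0.1; 0.47 -20 0 -80 0 0 -0.25; 0.47 -20 0 -120 0 0 -0.4; 0.47 -20 0 -132 0 0 -0.55"

```text
t: 8.35
ee_pos: [526.5, 84.8, 163.0]
tool_rot: [0.0, 0.964, 0.265, 0.002]
contact_force: [0.4, -0.4, -0.2]
grip_width: 40.3
gripper_force: 0.0
```

```bash
cat > plan.py <<'E'
from h import *
from scipy.spatial.transform import Rotation as R
def plan(tgts):
    """tgts: list of (x,y,z,yaw deg of tool x); prints shifts in present tool axes"""
    s=bot.observe();w,x,y,z=s["tool_rot"];M=R.from_quat([x,y,z,w]).as_matrix();p=s["ee_pos"]
    print("at",np.round(p,1),"yaw",round(float(np.degrees(np.arctan2(M[1,0],M[0,0]))),2),"j",np.round(s["joints"],2),"F",np.round(s["contact_force"],1))
    for t in tgts:
        c,sn=np.cos(np.radians(t[3])),np.sin(np.radians(t[3]))
        D=np.array([[c,sn,0],[sn,-c,0],[0,0,-1.]])
        print(np.round(M.T@(np.array(t[:3])-p),1),np.round(R.from_matrix(M.T@D).as_rotvec(),3))
AX=np.array([577.2,191.7]);YAW=-1.2
def arc(r,phi,z,flip=0):
    a=np.radians(phi+YAW);q=AX+r*np.array([np.cos(a),np.sin(a)]);return(*q,z,phi+YAW+flip)
E
python3 - <<'E'
from plan import *
im=get_image("wrist");save(im,"w5.png",(100,0,540,400),1.5)
plan([arc(110,-26.3,150,180)]);print(arc(110,-26.3,150,180))
E
```

```text
at [526.7  84.8 163.3] yaw 31.1 j [ 0.07  0.43  1.78 -0.    0.93  1.1 ] F [ 1.3 -0.4  1. ]
[155.7  28.4  14. ] [ 0.006 -0.    -2.119]
(np.float64(674.7711916496045), np.float64(140.90765254414626), 150, 152.5)
```

View pics/w5.png

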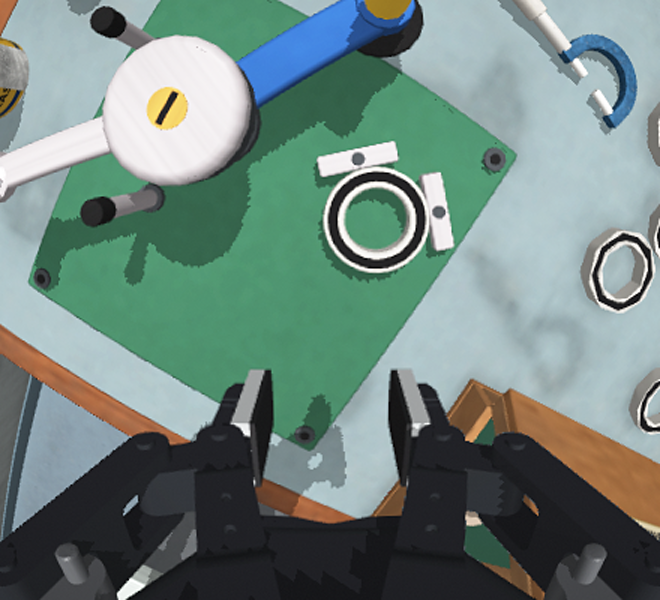

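The wrist view shows the bearing seated against both bars (centre about (377,220) in the crop), with the posts and disc line clear. Next I go above the yellow post.

drive_tool --rows "0.5 20 4 0 0 0 -0.15; 0.5 45 8 0 0 0 -0.32; 0.5 75 14 0 0 0 -0.5; 0.5 105 19 0 0 0 -0.68; 0.5 130 24 0 0 0 -0.85; 0.5 148 27 0 0 0 -1.03; 0.5 156 28 0 0 0 -1.2; 0.5 156 28 0 0 0 -1.38"

```text
t: 9.4
ee_pos: [674.5, 139.7, 159.2]
tool_rot: [-0.0, 0.576, 0.818, -0.0]
contact_force: [0.2, 0.2, 0.6]
grip_width: 42.7
gripper_force: 0.0
```

drive_tool --rows "0.5 0 0 0 0 0 -0.17; 0.5 0 0 0 0 0 -0.34; 0.5 0 0 0 0 0 -0.5; 0.5 0 0 0 0 0 -0.65; 0.5 0 0 0 0 0 -0.74; 0.5 0 0 0 0 0 -0.74; 0.5 0 0 0 0 0 -0.74; 0.5 0 0 0 0 0 -0.74"

```text
t: 10.4
ee_pos: [674.4, 139.6, 160.2]
tool_rot: [-0.0, 0.244, 0.97, 0.0]
contact_force: [-0.8, -0.1, -0.0]
grip_width: 42.7
gripper_force: 0.0
```

```bash
python3 - <<'E'
from plan import *
im=get_image("wrist");save(im,"w6.png",(100,0,540,400),1.5)
plan([arc(110,-26.3,85,180)])
a=im["pixels"];m=cv2.inRange(cv2.cvtColor(a,cv2.COLOR_RGB2HSV),(22,150,130),(33,255,255))
n,l,st,c=cv2.connectedComponentsWithStats(m)
for i in range(1,n):
    if st[i,4]>150: print(st[i],c[i],fray(im,*c[i],102))
E
```

```text
at [674.5 139.6 160.2] yaw 151.81 j [ 0.14  0.69  1.33  0.    1.12 -0.94] F [-0.7  0.7 -0.2]
[ 0.4  1.3 75.2] [ 0.    -0.    -0.012]
[311 199  33  47 892] [324.35538117 219.9809417 ] [668.56187507 144.65530326 102.        ]
```

View pics/w6.png

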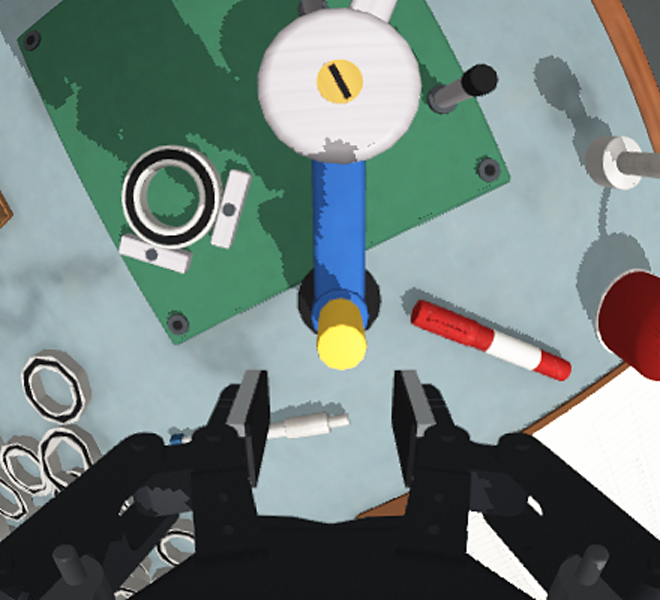

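The post (top disc at about (342,346) in the crop) lies between the jaw lines, slightly to the right; descend straddling it.

drive_tool --rows "0.5 0 2 10 0 0 0; 0.5 0 2 22 0 0 0; 0.5 0 2 34 0 0 0; 0.5 0 2 46 0 0 0; 0.5 0 2 58 0 0 0; 0.5 0 2 68 0 0 0; 0.5 0 2 74 0 0 0; 0.5 0 2 74 0 0 0"

```text
t: 11.45
ee_pos: [675.3, 141.3, 85.9]
tool_rot: [-0.0, 0.243, 0.97, -0.0]
contact_force: [-0.1, 0.1, 0.4]
grip_width: 42.6
gripper_force: 0.0
```

```bash
python3 - <<'E'
from plan import *
# tangential lead: clockwise push; fork lags by ~ +10mm (tool 10mm cw of post)
plan([arc(110,-26.3-d,86,180) for d in (0,8,16,24,32,40,48,56,62,66,70)])
E
```

```text
at [675.3 141.3  85.9] yaw 151.88 j [ 0.14  0.78  1.36  0.    1.   -0.94] F [-0.1  0.1  0.4]
[ 0.3 -0.6 -0.1] [-0.    -0.    -0.011]
[  1.2 -15.9  -0.1] [-0.    -0.     0.129]
[  4.2 -31.   -0.1] [-0.    -0.     0.268]
[  9.3 -45.5  -0.1] [-0.    -0.     0.408]
[ 16.4 -59.1  -0. ] [-0.    -0.     0.548]
[ 25.3 -71.6  -0. ] [-0.    -0.     0.687]
[ 35.8 -82.7  -0. ] [-0.    -0.     0.827]
[ 47.8 -92.3  -0. ] [-0.    -0.     0.967]
[ 57.6 -98.4  -0. ] [-0.    -0.     1.071]
[  64.5 -101.8   -0. ] [-0.    -0.     1.141]
[  71.6 -104.8   -0. ] [-0.    -0.     1.211]
```

drive_tool --rows "0.5 1 -10 0 0 0 0.08; 0.5 2 -19 0 0 0 0.16; 0.5 4 -31 0 0 0 0.27; 0.5 9 -45 0 0 0 0.41; 0.5 16 -59 0 0 0 0.55; 0.5 25 -72 0 0 0 0.69; 0.5 36 -83 0 0 0 0.83; 0.5 48 -92 0 0 0 0.97"

```text
t: 12.45
ee_pos: [589.9, 82.6, 87.0]
tool_rot: [0.001, 0.669, 0.743, 0.001]
contact_force: [0.9, 1.1, -0.5]
grip_width: 42.5
gripper_force: 0.3
```

```bash
python3 - <<'E'
from plan import *
plan([arc(110,-26.3-d,86,180) for d in (60,63,66,68,70,72)])
E
```

```text
at [589.9  82.6  87. ] yaw 96.03 j [ 0.06  0.63  1.65 -0.    0.86 -0.04] F [ 0.9  1.1 -0.5]
[ 0.  -7.9  1. ] [0.002 0.    0.062]
[  0.5 -13.6   1. ] [ 0.002 -0.     0.114]
[  1.3 -19.3   1. ] [ 0.002 -0.     0.166]
[  2.  -23.1   1. ] [ 0.002 -0.     0.201]
[  2.9 -26.9   1. ] [ 0.002 -0.     0.236]
[  3.8 -30.6   1. ] [ 0.002 -0.     0.271]
```

drive_tool --rows "0.5 0 -6 0 0 0 0.05; 0.5 0 -11 0 0 0 0.1; 0.5 1 -15 0 0 0 0.14; 0.5 1 -18 0 0 0 0.16; 0.5 1 -20 0 0 0 0.16; 0.5 1 -21 0 0 0 0.16; 0.5 1 -22 0 0 0 0.16; 0.5 1 -22 0 0 0 0.16"

```text
t: 13.45
ee_pos: [567.8, 81.4, 86.3]
tool_rot: [-0.0, 0.725, 0.689, 0.0]
contact_force: [1.0, -0.3, -0.1]
grip_width: 42.7
gripper_force: 0.2
```

drive_tool --rows "0.5 0 -1 0 0 0 0; 0.5 0 -2 0 0 0 0; 0.5 0 -3 0 0 0 0; 0.5 0 -3.5 0 0 0 0; 0.5 0 -4 0 0 0 0; 0.5 0 -4.5 0 0 0 0; 0.5 0 -5 0 0 0 0; 0.5 0 -5 0 0 0 0"

```text
t: 14.45
ee_pos: [563.7, 81.5, 86.7]
tool_rot: [0.001, 0.725, 0.689, 0.001]
contact_force: [6.1, -3.3, 0.2]
grip_width: 43.0
gripper_force: 3.2
```

drive_tool --rows "0.5 0 -1.5 0 0 0 0; 0.5 0 -1.5 0 0 0 0; 0.5 0 4 0 0 0 0; 0.5 0 8 0 0 0 0; 0.5 0 9 -20 0 0 0; 0.5 0 9 -50 0 0 0; 0.5 0 9 -85 0 0 0; 0.5 0 9 -90 0 0 0"

```text
t: 15.45
ee_pos: [572.3, 81.4, 178.2]
tool_rot: [0.001, 0.725, 0.689, 0.001]
contact_force: [0.3, 1.1, -1.0]
grip_width: 42.8
gripper_force: 0.0
```

```bash
python3 - <<'E'
from plan import *
im=get_image("top");hsv=cv2.cvtColor(im["pixels"],cv2.COLOR_RGB2HSV)
m=cv2.inRange(hsv,(0,150,90),(8,255,255));k=np.zeros_like(m);k[195:235,205:245]=m[195:235,205:245]
p=cv2.findNonZero(k)[:,0];c=p.mean(0);K=onz(im,*c,133)[:2]-AX;print(len(p),c,K+AX,np.hypot(*K),np.degrees(np.arctan2(K[1],K[0]))-YAW)
m=cv2.inRange(hsv,(22,120,120),(35,255,255));k=np.zeros_like(m);k[165:240,260:320]=m[165:240,260:320]
p=cv2.findNonZero(k)
if p is not None: p=p[:,0];print(len(p),p.min(0),p.max(0),onz(im,*p.mean(0),102))
im=get_image("wrist");a=im["pixels"];m=cv2.inRange(cv2.cvtColor(a,cv2.COLOR_RGB2HSV),(22,150,130),(33,255,255))
save(im,"w7.png",(100,0,540,400),1.5)
plan([arc(110,131,180,0)])
E
```

```text
48 [221.6875 214.5   ] [504.31129536 273.21210363] 109.34800548137254 133.00330952230937
at [571.5  81.3 176.2] yaw 87.14 j [0.06 0.48 1.65 0.   1.01 0.11] F [ 1.4  0.4 -0.5]
[191.5 -74.4  -3.7] [-0.    -0.    -0.745]
```

View pics/w7.png

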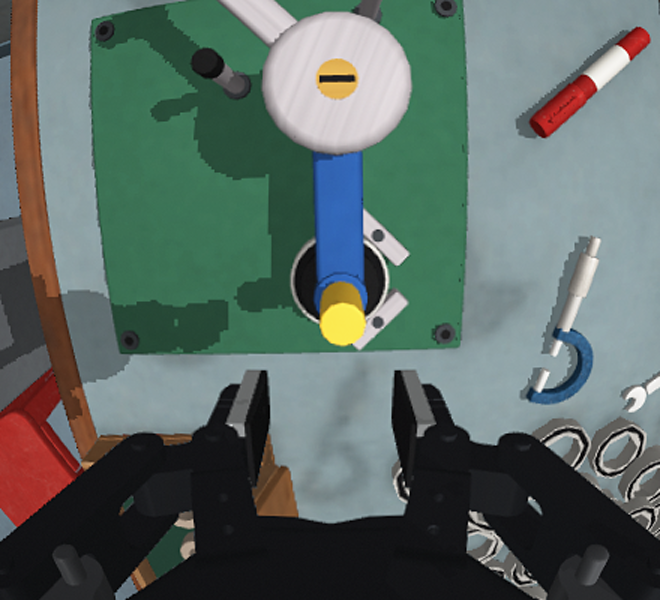

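The arm points straight to the seat with foot over the ring (yellow post at (342,322), black foot inside the ring). On to the knob, at fixture angle 133°.

drive_tool --rows "0.5 15 -6 0 0 0 -0.1; 0.5 45 -18 0 0 0 -0.22; 0.5 80 -33 0 0 0 -0.36; 0.5 115 -47 0 0 0 -0.5; 0.5 148 -60 0 0 0 -0.64; 0.5 172 -70 0 0 0 -0.74; 0.5 188 -76 0 0 0 -0.78; 0.5 188 -77 0 0 0 -0.78"

```text
t: 16.55
ee_pos: [503.7, 273.2, 175.4]
tool_rot: [-0.0, 0.408, 0.913, -0.001]
contact_force: [0.2, -0.7, -0.3]
grip_width: 42.6
gripper_force: 0.0
```

```bash
python3 - <<'E'
from plan import *
im=get_image("wrist");hsv=cv2.cvtColor(im["pixels"],cv2.COLOR_RGB2HSV)
m=cv2.inRange(hsv,(0,150,70),(8,255,255));n,l,st,c=cv2.connectedComponentsWithStats(m)
for i in range(1,n):
    if st[i,4]>150: print(st[i],c[i],fray(im,*c[i],133))
plan([arc(110,133,114)])
print(np.round(im["camera_from_world"],2))
E
```

```text
[  13  164  101   95 4312] [ 57.55565863 217.7903525 ] [343.16945835 144.19611462 133.        ]
[ 312  205   35   47 1294] [328.80216383 229.02704791] [501.67450032 281.44455771 133.        ]
[ 490  286   59   54 2015] [519.46153846 313.22282878] [670.7146768  327.91265597 133.        ]
at [504.  272.5 175.7] yaw 131.76 j [ 0.41  0.48  1.66 -0.    1.01 -0.31] F [-0.1 -0.6 -0. ]
[ 0.9  0.8 61.7] [-0.001 -0.    -0.001]
[[ 7.4000e-01  6.7000e-01 -0.0000e+00 -5.5612e+02]
 [ 6.4000e-01 -7.1000e-01  3.0000e-01 -1.4365e+02]
 [ 2.0000e-01 -2.3000e-01 -9.5000e-01  2.7103e+02]
 [ 0.0000e+00  0.0000e+00  0.0000e+00  1.0000e+00]]
```

drive_tool --rows "0.5 1 2 8 0 0 0; 0.5 1 2 18 0 0 0; 0.5 1 2 28 0 0 0; 0.5 1 2 38 0 0 0; 0.5 1 2 48 0 0 0; 0.5 1 2 56 0 0 0; 0.5 1 2 61 0 0 0; 0.5 1 2 61 0 0 0"

```text
t: 17.6
ee_pos: [505.0, 274.9, 115.0]
tool_rot: [-0.0, 0.408, 0.913, -0.0]
contact_force: [0.4, -0.2, -0.6]
grip_width: 42.8
gripper_force: 0.0
```

```bash
python3 - <<'E'
from plan import *
plan([arc(110,133+d,114) for d in (0,5,10,15,20,24,28,30)])
E
```

```text
at [505.  274.9 115. ] yaw 131.82 j [ 0.42  0.56  1.69  0.    0.89 -0.31] F [ 0.4 -0.2 -0.6]
[-0.1 -1.6  1. ] [-0. -0.  0.]
[ -0.5 -11.2   1. ] [-0.    -0.    -0.087]
[ -1.8 -20.7   1. ] [-0.    -0.    -0.174]
[ -3.9 -30.1   1. ] [-0.    -0.    -0.261]
[ -6.7 -39.2   1. ] [-0.    -0.    -0.349]
[ -9.6 -46.3   1. ] [-0.    -0.    -0.418]
[-13.  -53.2   1. ] [-0.    -0.    -0.488]
[-14.8 -56.6   1. ] [-0.    -0.    -0.523]
```

drive_tool --rows "0.5 0 -6 0 0 0 -0.04; 0.5 0 -13 0 0 0 -0.1; 0.5 -2 -21 0 0 0 -0.17; 0.5 -4 -30 0 0 0 -0.26; 0.5 -7 -39 0 0 0 -0.35; 0.5 -10 -46 0 0 0 -0.42; 0.5 -11 -49 0 0 0 -0.42; 0.5 -12 -51 0 0 0 -0.42"

```text
t: 18.6
ee_pos: [475.8, 233.3, 115.8]
tool_rot: [0.001, 0.21, 0.978, 0.002]
contact_force: [3.0, 18.4, -6.3]
grip_width: 42.5
gripper_force: 9.0
```

The handle is home (18 N on the stop). Now I plan the clockwise stroke.

```bash
python3 - <<'E'
from plan import *
plan([arc(110,p,115) for p in (155,147,138,129,120,111,102,93)])
E
```

```text
at [475.8 233.3 115.8] yaw 155.75 j [ 0.37  0.49  1.82  0.    0.83 -0.78] F [ 3.  18.4 -6.3]
[0.4 7.5 0.8] [0.004 0.001 0.034]
[-1.2 22.7  0.9] [0.004 0.001 0.174]
[-5.5 39.5  0.9] [0.004 0.    0.331]
[-12.4  55.3   1. ] [0.004 0.    0.488]
[-21.6  69.9   1.1] [ 0.004 -0.     0.645]
[-33.   82.8   1.1] [ 0.004 -0.001  0.802]
[-46.4  93.8   1.2] [ 0.004 -0.001  0.959]
[-61.2 102.6   1.2] [ 4.000e-03 -1.000e-03  1.116e+00]
```

drive_tool --rows "0.5 0 8 0 0 0 0.04; 0.5 -1 23 0 0 0 0.17; 0.5 -5 40 0 0 0 0.33; 0.5 -12 56 0 0 0 0.49; 0.5 -21 71 0 0 0 0.65; 0.5 -32 84 0 0 0 0.8; 0.5 -46 95 0 0 0 0.96; 0.5 -61 104 0 0 0 1.12"

```text
t: 19.6
ee_pos: [572.9, 302.6, 115.0]
tool_rot: [-0.001, 0.699, 0.715, -0.001]
contact_force: [-4.1, -0.2, -0.2]
grip_width: 42.7
gripper_force: 1.8
```

```bash
python3 - <<'E'
from plan import *
plan([arc(110,p,115) for p in (90,86,82,79,77,75,74)])
E
```

```text
at [572.9 302.6 115. ] yaw 91.33 j [0.41 0.68 1.48 0.   0.99 0.39] F [-4.1 -0.2 -0.2]
[-1.1  6.6  0. ] [-0.002 -0.     0.044]
[-1.7 14.2 -0. ] [-0.002 -0.     0.114]
[-2.9 21.8 -0. ] [-0.002  0.     0.184]
[-4.1 27.4 -0. ] [-0.002  0.     0.236]
[-5.  31.2 -0. ] [-0.002  0.     0.271]
[-6.1 34.8 -0. ] [-0.002  0.     0.306]
[-6.7 36.7 -0. ] [-0.002  0.     0.323]
```

drive_tool --rows "0.5 -1 7 0 0 0 0.05; 0.5 -2 14 0 0 0 0.12; 0.5 -3 21 0 0 0 0.18; 0.5 -4 26 0 0 0 0.22; 0.5 -4 29 0 0 0 0.22; 0.5 -5 31 0 0 0 0.22; 0.5 -5 32 0 0 0 0.22; 0.5 -5 33 0 0 0 0.22"

```text
t: 20.6
ee_pos: [606.3, 297.8, 115.3]
tool_rot: [0.0, 0.771, 0.637, -0.0]
contact_force: [-2.8, 1.3, -0.5]
grip_width: 42.4
gripper_force: 1.5
```

drive_tool --rows "0.5 0 1 0 0 0 0; 0.5 0 2 0 0 0 0; 0.5 0 3 0 0 0 0; 0.5 -1 4 0 0 0 0; 0.5 -1 4.5 0 0 0 0; 0.5 -1 5 0 0 0 0; 0.5 -1 5 0 0 0 0; 0.5 -1 5 0 0 0 0"

```text
t: 21.6
ee_pos: [610.5, 296.1, 115.3]
tool_rot: [-0.0, 0.771, 0.637, -0.001]
contact_force: [-7.0, 2.3, 0.9]
grip_width: 42.9
gripper_force: 3.3
```

```bash
python3 - <<'E'
from plan import *
plan([arc(110,p,115) for p in (80,89,98,107,116,125,134,143)])
E
```

```text
at [610.5 296.1 115.3] yaw 79.12 j [0.38 0.72 1.39 0.   1.03 0.57] F [-7.   2.3  0.9]
[  1.2 -12.4   0.3] [-0.001  0.     0.006]
[ -0.  -29.6   0.3] [-0.001  0.    -0.152]
[ -4.  -46.4   0.3] [-0.001  0.    -0.309]
[-10.5 -62.4   0.4] [-0.001  0.    -0.466]
[-19.4 -77.2   0.4] [-0.001  0.    -0.623]
[-30.6 -90.4   0.4] [-0.001 -0.    -0.78 ]
[ -43.6 -101.7    0.4] [-0.001 -0.    -0.937]
[ -58.3 -110.8    0.4] [-1.000e-03 -0.000e+00 -1.094e+00]
```

drive_tool --rows "0.5 1 -12 0 0 0 0; 0.5 0 -29 0 0 0 -0.15; 0.5 -4 -46 0 0 0 -0.31; 0.5 -10 -62 0 0 0 -0.47; 0.5 -19 -77 0 0 0 -0.63; 0.5 -30 -90 0 0 0 -0.78; 0.5 -43 -102 0 0 0 -0.94; 0.5 -58 -111 0 0 0 -1.1"

```text
t: 22.6
ee_pos: [490.7, 259.7, 115.6]
tool_rot: [0.001, 0.322, 0.947, 0.0]
contact_force: [0.9, 0.6, 0.1]
grip_width: 42.8
gripper_force: 0.0
```

```bash
python3 - <<'E'
from plan import *
plan([arc(110,p,115) for p in (146,150,154,157,159)])
E
```

```text
at [490.7 259.7 115.6] yaw 142.47 j [ 0.4   0.53  1.75 -0.    0.86 -0.51] F [0.9 0.6 0.1]
[-0.1 -5.7  0.6] [ 0.001  0.001 -0.041]
[ -0.7 -13.4   0.6] [ 0.001  0.001 -0.11 ]
[ -1.8 -21.    0.6] [ 0.001  0.001 -0.18 ]
[ -3.  -26.6   0.6] [ 0.001  0.001 -0.233]
[ -4.  -30.3   0.6] [ 0.001  0.001 -0.268]
```

drive_tool --rows "0.5 0 -6 0 0 0 -0.04; 0.5 -1 -13 0 0 0 -0.11; 0.5 -2 -20 0 0 0 -0.18; 0.5 -3 -25 0 0 0 -0.22; 0.5 -3 -27 0 0 0 -0.22; 0.5 -4 -29 0 0 0 -0.22; 0.5 -4 -30 0 0 0 -0.22; 0.5 -4 -30 0 0 0 -0.22"

```text
t: 23.6
ee_pos: [476.0, 233.9, 115.3]
tool_rot: [0.0, 0.219, 0.976, 0.0]
contact_force: [-0.2, -0.5, -0.5]
grip_width: 42.7
gripper_force: 0.4
```

```bash
python3 - <<'E'
from plan import *
plan([arc(110,p,115) for p in (155,147,138,129,120,111,102,93)])
E
```

```text
at [476.  233.9 115.3] yaw 154.73 j [ 0.37  0.49  1.81 -0.    0.83 -0.76] F [-0.2 -0.5 -0.5]
[0.5 6.8 0.3] [0.    0.    0.016]
[-0.9 22.1  0.3] [0.    0.    0.156]
[-4.9 38.9  0.4] [0.    0.    0.313]
[-11.5  54.8   0.4] [0.   0.   0.47]
[-20.5  69.6   0.4] [0.    0.    0.627]
[-31.6  82.7   0.4] [0.    0.    0.784]
[-44.8  93.9   0.4] [0.    0.    0.941]
[-59.5 103.    0.4] [0.    0.    1.098]
```

drive_tool --rows "0.5 0 7 0 0 0 0.02; 0.5 -1 22 0 0 0 0.16; 0.5 -5 39 0 0 0 0.31; 0.5 -11 55 0 0 0 0.47; 0.5 -20 70 0 0 0 0.63; 0.5 -32 83 0 0 0 0.78; 0.5 -45 94 0 0 0 0.94; 0.5 -60 103 0 0 0 1.1"

```text
t: 24.6
ee_pos: [573.7, 302.3, 114.7]
tool_rot: [-0.001, 0.699, 0.716, -0.001]
contact_force: [-3.3, 2.3, 0.2]
grip_width: 42.6
gripper_force: 2.0
```

```bash
python3 - <<'E'
from plan import *
plan([arc(110,p,115) for p in (90,86,82,79,77,75,73.2)])
E
```

```text
at [573.7 302.3 114.7] yaw 91.38 j [0.41 0.68 1.48 0.   0.99 0.39] F [-3.3  2.3  0.2]
[-0.8  5.8 -0.3] [-0.002  0.     0.045]
[-1.4 13.5 -0.3] [-0.002  0.     0.115]
[-2.5 21.1 -0.3] [-0.002  0.     0.185]
[-3.8 26.7 -0.3] [-0.002  0.     0.237]
[-4.7 30.4 -0.4] [-0.002  0.     0.272]
[-5.8 34.1 -0.4] [-0.002  0.     0.307]
[-6.9 37.4 -0.4] [-0.002  0.     0.338]
```

drive_tool --rows "0.5 -1 8 0 0 0 0.06; 0.5 -2 17 0 0 0 0.15; 0.5 -3 24 0 0 0 0.2; 0.5 -4 30 0 0 0 0.22; 0.5 -5 34 0 0 0 0.22; 0.5 -6 36 0 0 0 0.22; 0.5 -6 37 0 0 0 0.22; 0.5 -6 38 0 0 0 0.22"

```text
t: 25.6
ee_pos: [610.8, 296.5, 115.0]
tool_rot: [-0.001, 0.771, 0.637, -0.002]
contact_force: [-12.6, 1.8, 4.0]
grip_width: 42.6
gripper_force: 6.6
```

```bash
python3 - <<'E'
from plan import *
plan([arc(110,p,115) for p in (80,89,98,107,116,125,134,143)])
E
```

```text
at [610.8 296.5 115. ] yaw 79.14 j [0.38 0.73 1.38 0.   1.03 0.57] F [-12.6   1.8   4. ]
[  0.7 -12.6   0. ] [-0.004  0.002  0.006]
[ -0.5 -29.8   0.1] [-0.004  0.001 -0.151]
[ -4.4 -46.6   0.2] [-0.004  0.001 -0.308]
[-11.  -62.6   0.2] [-0.004  0.001 -0.465]
[-19.9 -77.4   0.3] [-0.004  0.    -0.622]
[-31.  -90.6   0.4] [-0.004  0.    -0.779]
[ -44.1 -101.9    0.4] [-0.004 -0.    -0.937]
[ -58.7 -111.     0.5] [-4.000e-03 -1.000e-03 -1.094e+00]
```

drive_tool --rows "0.5 1 -13 0 0 0 0; 0.5 0 -30 0 0 0 -0.15; 0.5 -4 -47 0 0 0 -0.31; 0.5 -10 -63 0 0 0 -0.47; 0.5 -19 -78 0 0 0 -0.63; 0.5 -30 -91 0 0 0 -0.78; 0.5 -43 -103 0 0 0 -0.94; 0.5 -58 -112 0 0 0 -1.1"

```text
t: 26.6
ee_pos: [491.0, 260.5, 115.7]
tool_rot: [0.001, 0.322, 0.947, 0.0]
contact_force: [0.4, -0.8, -0.3]
grip_width: 42.9
gripper_force: 0.0
```

drive_tool --rows "0.5 0 -6 0 0 0 -0.04; 0.5 -1 -13 0 0 0 -0.11; 0.5 -2 -20 0 0 0 -0.18; 0.5 -3 -25 0 0 0 -0.22; 0.5 -3 -27 0 0 0 -0.22; 0.5 -4 -29 0 0 0 -0.22; 0.5 -4 -30 0 0 0 -0.22; 0.5 -4 -30 0 0 0 -0.22"

```text
t: 27.6
ee_pos: [476.0, 234.6, 115.3]
tool_rot: [0.0, 0.219, 0.976, -0.0]
contact_force: [0.2, -0.0, 0.4]
grip_width: 42.9
gripper_force: 0.0
```

```bash
python3 - <<'E'
from plan import *
plan([arc(110,p,115) for p in (155,147,138,129,120,111,102,93)])
E
```

```text
at [476.  234.6 115.3] yaw 154.73 j [ 0.37  0.5   1.81 -0.    0.83 -0.76] F [ 0.2 -0.   0.4]
[0.2 6.2 0.3] [-0.     0.     0.016]
[-1.1 21.5  0.3] [-0.     0.     0.156]
[-5.2 38.2  0.3] [-0.     0.     0.313]
[-11.7  54.2   0.3] [-0.    0.    0.47]
[-20.7  68.9   0.3] [-0.     0.     0.627]
[-31.9  82.1   0.3] [-0.     0.     0.784]
[-45.   93.3   0.3] [-0.     0.     0.941]
[-59.8 102.3   0.3] [-0.     0.     1.098]
```

drive_tool --rows "0.5 0 7 0 0 0 0.02; 0.5 -1 22 0 0 0 0.16; 0.5 -5 39 0 0 0 0.31; 0.5 -11 55 0 0 0 0.47; 0.5 -20 70 0 0 0 0.63; 0.5 -32 83 0 0 0 0.78; 0.5 -45 94 0 0 0 0.94; 0.5 -60 103 0 0 0 1.1"

```text
t: 28.6
ee_pos: [573.8, 303.2, 114.7]
tool_rot: [-0.001, 0.698, 0.716, -0.001]
contact_force: [-4.8, 2.6, 1.2]
grip_width: 42.3
gripper_force: 2.1
```

drive_tool --rows "0.5 -1 8 0 0 0 0.06; 0.5 -2 17 0 0 0 0.15; 0.5 -3 24 0 0 0 0.2; 0.5 -4 30 0 0 0 0.22; 0.5 -5 34 0 0 0 0.22; 0.5 -6 36 0 0 0 0.22; 0.5 -6 37 0 0 0 0.22; 0.5 -6 38 0 0 0 0.22"

```text
t: 29.6
ee_pos: [611.0, 297.3, 115.0]
tool_rot: [-0.001, 0.771, 0.637, -0.002]
contact_force: [-12.5, 2.2, 5.2]
grip_width: 42.8
gripper_force: 6.9
```

```bash
python3 - <<'E'
from plan import *
plan([arc(110,p,115) for p in (80,143)])
E
```

```text
at [611.  297.3 115. ] yaw 79.14 j [0.38 0.73 1.38 0.   1.04 0.57] F [-12.5   2.2   5.2]
[ -0.1 -12.6   0.1] [-0.004  0.001  0.006]
[ -59.5 -111.     0.5] [-4.000e-03 -1.000e-03 -1.094e+00]
```

Return home, press gently on the home stop, then centre and lift.

drive_tool --rows "0.5 0 -13 0 0 0 0; 0.5 -1 -30 0 0 0 -0.15; 0.5 -5 -47 0 0 0 -0.31; 0.5 -11 -63 0 0 0 -0.47; 0.5 -20 -78 0 0 0 -0.63; 0.5 -31 -91 0 0 0 -0.78; 0.5 -44 -103 0 0 0 -0.94; 0.5 -59 -112 0 0 0 -1.1"

```text
t: 30.6
ee_pos: [491.0, 260.2, 115.7]
tool_rot: [0.001, 0.322, 0.947, 0.0]
contact_force: [0.6, 0.3, 0.6]
grip_width: 42.8
gripper_force: 0.0
```

drive_tool --rows "0.5 0 -6 0 0 0 -0.04; 0.5 -1 -13 0 0 0 -0.11; 0.5 -2 -20 0 0 0 -0.18; 0.5 -3 -25 0 0 0 -0.22; 0.5 -3 -28 0 0 0 -0.22; 0.5 -4 -30 0 0 0 -0.22; 0.5 -4 -32 0 0 0 -0.22; 0.5 -4 -33 0 0 0 -0.22"

```text
t: 31.6
ee_pos: [475.6, 233.5, 115.6]
tool_rot: [0.002, 0.219, 0.976, 0.002]
contact_force: [7.9, 14.6, -9.2]
grip_width: 42.7
gripper_force: 8.5
```

drive_tool --rows "0.5 0 6 0 0 0 0; 0.5 0 10 0 0 0 0; 0.5 0 10 0 0 0 0; 0.5 0 10 -15 0 0 0; 0.5 0 10 -40 0 0 0; 0.5 0 10 -80 0 0 0; 0.5 -40 10 -110 0 0 0; 0.5 -70 10 -120 0 0 0"

```text
t: 32.6
ee_pos: [543.3, 210.8, 238.8]
tool_rot: [0.002, 0.219, 0.976, 0.001]
contact_force: [0.4, 0.6, -0.4]
grip_width: 42.4
gripper_force: 0.0
```

```bash
python3 - <<'E'
from plan import *
plan([])
im=get_image("wrist");save(im,"w8.png",(60,0,580,400),1.5)
E
```

```text
at [543.3 210.8 238.8] yaw 154.75 j [ 0.29  0.42  1.58 -0.    1.14 -0.84] F [ 0.4  0.6 -0.4]
```

View pics/w8.png

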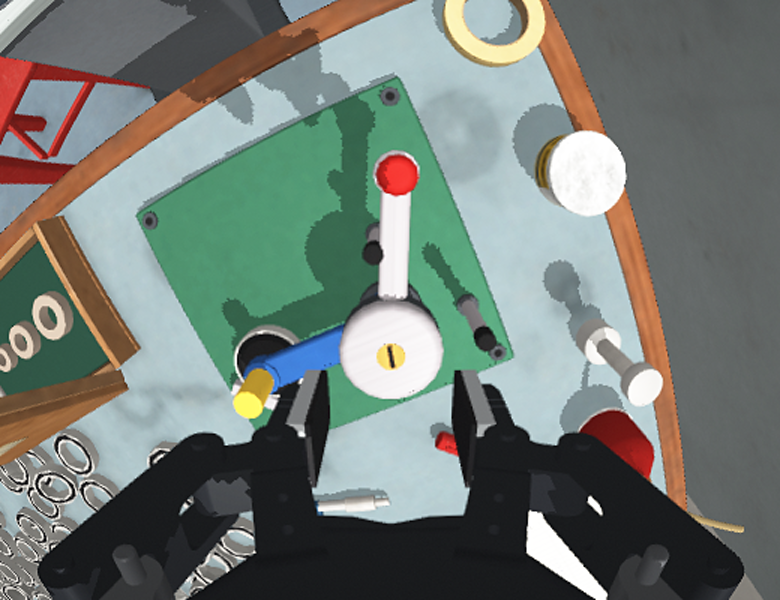

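```bash
python3 - <<'E'
from plan import *
im=get_image("wrist")
for z in(82,87,92,97,102):
    for q in((60+248/1.5,405/1.5),):
        p=fray(im,*q,z);print(z,np.round(p,1),round(float(np.hypot(*(p[:2]-AX))),1))
a=im["pixels"];m=cv2.inRange(cv2.cvtColor(a,cv2.COLOR_RGB2HSV),(22,140,90),(35,255,255))
n,l,st,c=cv2.connectedComponentsWithStats(m)
# base camera scale: foot plane / disc line
d=a[215:260,295:345];k=(cv2.inRange(cv2.cvtColor(d,cv2.COLOR_RGB2HSV),(0,0,0),(180,255,70)))
p=cv2.findNonZero(k)[:,0].astype(float)+[295,215]
print(len(p),p.mean(0)); 
w=np.array([fray(im,*q,104)[:2] for q in p]);w-=w.mean(0);e,v=np.linalg.eigh(w.T@w);print(e,np.degrees(np.arctan2(v[1,1],v[0,1]))%180)
E
```

```text
82 [583.2  77.6  82. ] 114.3
87 [581.3  80.5  87. ] 111.3
92 [579.3  83.4  92. ] 108.3
97 [577.4  86.3  97. ] 105.4
102 [575.5  89.2 102. ] 102.5
21 [320.47619048 234.9047619 ]
[  3.27441018 385.01597525] 164.59307098742707
```

The red knob is at the home post, at (397,173) in the crop. The arm is over the bearing. The post top reads about 12 mm lower than before, and the disc line has turned about half a turn, so the screw is near 3.1 rad and firm. I'm handing in.

```bash
python3 -c "
from workcell import job
print(job.close_job())"
```

```text
the job is handed in; nothing more can be done
None
```

I handed the job in at about 33 s with the bearing fully home in the vee, the clamp arm against its stop, the screw turned to about 3.1 rad by three full strokes (estimated from the images; firm from 2.6), and the handle back at its home post.

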